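# Log the tall egg stack with the touch reader

## Task

Take the touch reader wand out of its cradle and read the taller stack of egg trays: set the wand's nose squarely on the middle of the round steel stud on that stack's sloping plate, press gently until the spring nose is fully in, and keep it there, steady, for two seconds. Then lay the wand back in its cradle, lowering it into place rather than dropping it; do not touch the other stack with the wand, and leave the carton, tape and jar where they are.

Things in the scene. Friction and masses are not known exactly. Their poses are not given: they have to be found in the camera images.
- wand_mid (a point): Middle of the wand's handle, half-way up: black bar 120 long (own x, nose at +x end), 26 wide (own y), 30 tall, flat sides. Ahead of it a grey barrel, 22 diameter, to 90 from this point, then the steel nose, 18 diameter, ball-ended; its tip is 110 from this point along +x when out. About 0.2 kg, balanced about 10 mm ahead of this point. Starts lying level in its cradle, 51 above the table.
- wand_tip (a point): Foremost point of the steel spring nose, on the wand's axis (own x = pointing direction). It moves back towards the handle as the nose is pressed in.
- nose (a joint): How far the wand's spring nose is pressed in, m: 0 out, 0.008 at its hard stop. It starts to move at about 3 N and is fully in at about 7 N; springs out by itself.
- rest (a point): Where wand_mid lies when the wand is in its grey cradle, 51 above the table; own x along the wand (nose to +x), z up. Cradle: fixed base 150 x 75, 6 thick; two forked saddles, 12 thick, centred 47 before and behind this point along x. Saddle floors (under the handle) 36 above the table; prongs to 54, 44 apart inside, 60 outside. Handle sides free to grip over the 82 between saddles.
- tall_tag (a point): Middle of the sloping aluminium plate (60 x 80) before the TALLER stack, 100 above the table. Own z = out of the plate, towards the robot, 40 degrees above level; y level. A fixed flat-ended steel stud, 18 diameter, stands out of the plate here along z, by an amount not given that differs each time: 6 to 18 mm. A black collar, 26 diameter, 4 thick, is round its foot.
- short_tag (a point): The same kind of plate and stud before the SHORTER stack. Not to be read.
- tall: TALLER stack: four pulp egg trays with eggs (150 x 104, top about 240 above the table) on a fixed steel carrier 128 wide. Origin on the table straight below tall_tag; own x runs level from the plate back to the stack, whose front face is 50 behind the origin. Does not move.
- short: SHORTER stack: as the taller, but two trays, top about 140 above the table. Origin straight below short_tag.
- carton: Bystander: closed grey pulp egg carton, 112 x 157, 70 tall; origin at the centre of its underside. Loose.
- tape: Bystander: roll of brown tape lying flat, 96 diameter, 48 tall; origin at the centre of its underside. Loose.
- jar: Bystander: jar with a lid, 64 diameter, 85 tall; origin at the centre of its underside. Loose.
Things that resemble listed ones, but are neither listed nor needed, are in the scene too. There is more than one size of the part that bears wand_mid; the job needs the larger.

How it is judged:
On the way:
1. the wand's nose is on the tall stack's stud (tip within 7 mm of its axis), square to the plate within 9 degrees, pressed in at least 7 of its 8 mm, and kept there steady for 1.5 s (value of joint nose above 0.007 m and x of wand_tip in the frame of tall_tag between -0.007 and 0.007 m and y of wand_tip in the frame of tall_tag between -0.007 and 0.007 m and z of wand_tip in the frame of tall_tag below 0.025 m and angle between the x axis of wand_tip and the z axis of tall_tag, either way round below 0.157 rad and linear speed of wand below 0.02 m/s and angular speed of wand below 0.15 rad/s), for 1.5 s.
At the end, for the whole second after the job is handed in: The wand lies at rest in its cradle, released: the middle of its handle within 25 mm along, 12 mm across and 6 mm in height of the rest point, its axis within 11 degrees of the cradle's, its nose sprung out (x of wand_mid in the frame of rest between -0.025 and 0.025 m and y of wand_mid in the frame of rest between -0.012 and 0.012 m and z of wand_mid in the frame of rest between -0.006 and 0.006 m and angle between the x axis of wand_mid and the x axis of rest, either way round below 0.2 rad and linear speed of wand below 0.02 m/s and value of joint nose below 0.002 m and contact force between the fingers and wand below 0.05 N); the robot touches nothing.
It fails at once if the wand is pushed against the tall stack, its plate or stud with more than 25 N (contact force between wand and tall above 25 N).
It fails at once if the wand touches the shorter stack or its plate (more than 1 N) (contact force between wand and short above 1 N).
It fails at once if the wand is let go while more than 20 mm above its place in the cradle (contact force between the fingers and wand below 0.02 N and height (world z) of wand_mid above 0.071 m).
It fails at once if the carton, the tape or the jar is moved more than 20 mm (distance of any of carton, tape, jar from where it was at the start of the episode above 0.02 m).
It also fails if it takes over 67 s, if anything falls off the work surface, if the arm or the gripper's body presses on something with over 40 N, if the wrist force passes 120 N, or if a joint passes its speed limit or range.

## Robot

A 7-joint arm with a two-finger parallel gripper is mounted at the origin on the work surface. World frame = base frame: x ahead of the robot, y to its left, z up, the work surface at z = 0. Lengths are in m, angles in rad, forces in N, time in s.
With the tool pointing down it reaches from about 0.425 to 0.95 m from the base axis. Payload 4.7 kg.
Tool frame: the origin (TCP) lies at the very end of the fingers, on their centre line; the grasp point (between the pads) lies 19 mm behind it; z points along the fingers, y is the line along which they close (so a half turn about z gives the same grasp; the last joint's range is limited). The gripper opens to 85 mm and grips with 20 to 120 N. Pads are 22 mm wide; open, the fingers measure 114 mm over their backs; the gripper's body (76 mm by 85 mm) begins 54 mm behind the grasp point. The pads swing forward as they close: fully open they stand 13 mm farther back than shut.
Start: joints at [-1.358, 0.469, -0.049, 1.532, 0.024, 1.141, -0.082], TCP at [0.162, 0.655, 0.231] pointing down, gripper open.
Joint ranges: [-2.59, 2.59], [-0.33, 1.99], [-1.39, 1.29], [0.1, 2.45], [-1.04, 4.18], [0.21, 1.99], [-2.66, 2.66]. Speed limits (rad/s): [2.57, 2.57, 3.14, 3.14, 3.14, 3.14, 3.14].

## Interface

Orientations are given as a unit quaternion [w, x, y, z].
In Python, from plant import * gives the robot as it stands.
- The arm moves only by the tool carry_out, never from a script. Its argument "motion" is a list of rows, each a list of 6 numbers: the shift along the world's x, y, z each as a share of 0.1 m, from -1 to 1, then the turn, a rotation vector about the world's x, y, z each as a share of 45 degrees, from -1 to 1. A call has 1 to 12 rows; each row is the pose to reach, as a shift and turn from the pose commanded when the call began; what a row does not reach only later rows make up. A row lasts 1/8 s, in which the tool goes at most 62.5 mm and 10.7 degrees, less where a joint would pass 70% of its speed; a pose out of reach is approached as far as the arm can. A call with a number of a shift or a turn outside -1 to 1 is refused whole. A call with a gripper value outside its range is refused whole. "fingers" is the closure, from 0 (fully open) to 1 (shut), set as the call begins (left out, the last holds). The fingers move at their own pace and stop on an object; "force" is the grip in N (left out, the last holds). Time passes only in rows, so rows that repeat a pose let the fingers close. It gives the time, the measured TCP pose, the force, the opening and the grip force at its end, in the units of the state.
- get_obs(): the state, without advancing time (a new reading comes with each control period).
- capture(name): name is "scene" or "top"; returns the picture (400x640x3 uint8, red, green, blue); there is no depth.
- get_calibration(name): a dict with "vertical_fov" (degrees; the focal length in pixels is half the picture's height over the tangent of half this angle, whatever the lens; pixels are square), "cx", "cy" (the principal point, pixels), "world_from_camera" (4x4, takes a point from camera to world coordinates). Camera axes: x right, y down, z forward; pixel columns grow to the right and rows downward; lengths in m; the calibration is good to about 2 mm. A picture is of the moment at which its call begins. get_calibration takes no time and is no camera call.
- job_done(): hands the job in; it is judged then, once.
The state is a dict: "clock": time; "qpos": joint angles; "qd": joint speeds; "joint_torque": joint torques, N m; "ee_pos": TCP position; "tool_rot": TCP orientation; "force": force on the tool from outside, world axes, zero at the start; "moment": the same for the moment, N m; "opening": finger opening in m; "finger_force": force on a finger pad.
Only numpy, scipy, OpenCV 4.12 (cv2) and the standard library are available. Lean on these libraries where they do the work, as an engineer would, in place of code of your own. Each camera call takes 0.05 s, during which the arm holds its last target. There are 200 camera calls.

## Working session

There is one attempt and no reset: what is moved stays moved. The work goes in short steps, Python scripts to look and compute and a tool call to move; the robot and the scene stay as the last step left them, time stands still between calls to the robot, and variables do not carry over. Pictures are saved under pics/ and viewed, at most 10 in all, crops included, and the job is handed in when it is done.

Besides the shell and the picture viewer there is one more tool, called after "Emit:" as name(argument=value, ...), one argument or row to a line, values as JSON. carry_out: Moves the arm, as the interface text tells. Shift numbers are shares of 0.1 m and turn numbers shares of 45 degrees, none past 1 either way. Its arguments: {"type":"object","properties":{"motion":{"type":"array","items":{"type":"array","items":{"type":"number","minimum":-1,"maximum":1}}},"fingers":{"type":"number"},"force":{"type":"number"}},"required":["motion"]}

```bash
mkdir -p pics
python3 - <<'E'
from plant import *
import cv2
for n in("scene","top"):
    cv2.imwrite(f"pics/{n}0.png",capture(n)[:,:,::-1]); print(n,get_calibration(n))
o=get_obs();print(o)
E
```

```text
scene {'vertical_fov': 51.27459550367597, 'cx': 324.1787056220638, 'cy': 197.55429043175437, 'world_from_camera': array([[-0.09471515,  0.81712719, -0.56862308,  1.19076674],
       [ 0.9954989 ,  0.07964539, -0.05136691,  0.08128316],
       [ 0.00331491, -0.57092887, -0.82099284,  1.0516378 ],
       [ 0.        ,  0.        ,  0.        ,  1.        ]])}
top {'vertical_fov': 43.57002488984356, 'cx': 320.0302519994861, 'cy': 203.2511240363143, 'world_from_camera': array([[-0.00352295, -0.98890965,  0.1484766 ,  0.31384716],
       [-0.9999702 ,  0.00450375,  0.00627008,  0.0175625 ],
       [-0.00686924, -0.14845008, -0.98889604,  1.39261655],
       [ 0.        ,  0.        ,  0.        ,  1.        ]])}
{'clock': 0.1, 'qpos': array([-1.35786459,  0.46938068, -0.04858663,  1.53357104,  0.02409559,
        1.14104706, -0.08226588]), 'qd': array([ 0.00113509, -0.00238022, -0.00050799, -0.00145082, -0.00153614,
       -0.00199233,  0.00049979]), 'joint_torque': array([ 1.09177624e-04, -5.11516821e+01, -4.71224310e-02, -2.38391751e+01,
        1.08173359e-02,  4.34231915e-03,  3.27280236e-05]), 'ee_pos': array([0.16151253, 0.65483803, 0.2303544 ]), 'tool_rot': array([-7.73821862e-05,  1.20594683e-01,  9.92701412e-01, -9.07072394e-04]), 'force': array([ 0.6184287 , -0.07568516, -0.50074729]), 'moment': array([ 0.02194255, -0.02266912,  0.00910254]), 'finger_force': 0.0, 'opening': 0.08505697191978605}
```

View pics/scene0.png

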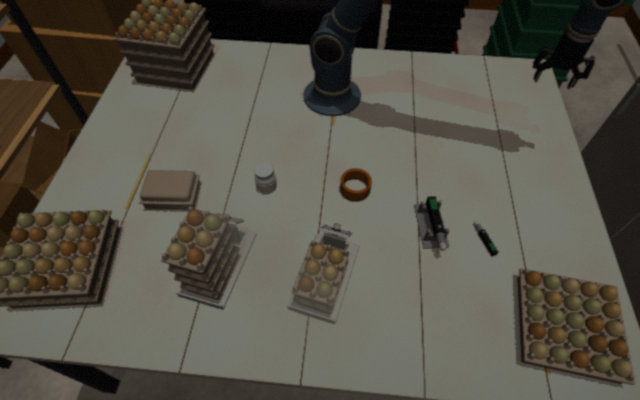

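View pics/top0.png

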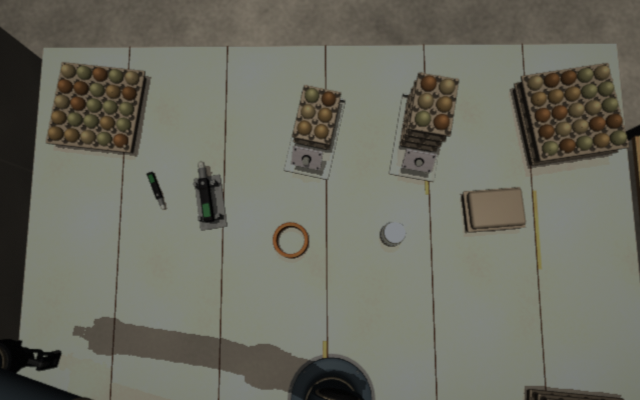

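The scene shows the cradle with its wand at top (207,195), a smaller loose wand at (156,190), and stacks with plates at top (307,160), short, and (418,160), tall (four trays, scene (205,240)). The cradled wand fits, being the larger one and in its cradle. I'll confirm it in an enlarged crop.

Run:
```python
import cv2,numpy as np
t=cv2.imread("pics/top0.png")
a=cv2.resize(t[140:240,140:240],(400,400),interpolation=3)
b=cv2.resize(t[130:190,385:445],(400,400),interpolation=3)
cv2.imwrite("pics/crop1.png",cv2.convertScaleAbs(np.hstack([a,b]),alpha=1.7))
```

```text
(no output)
```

View pics/crop1.png

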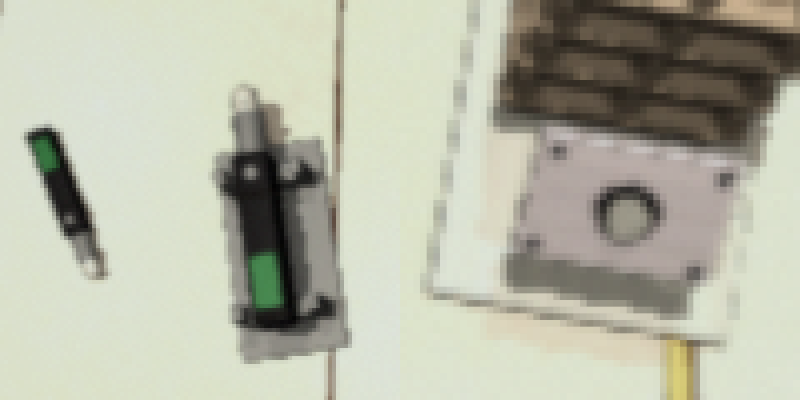

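The crop confirms it. The cradled wand is the larger one, nose up-image at (200.5,162), handle about (206,200). The tall plate's stud end is at about (419,162.5), with screws at crop (558,150), (725,180), (697,272) and (532,243).

```bash
cat > h.py <<'E'
import numpy as np
from plant import *
def ray(cam,u,v,z):
    c=get_calibration(cam);f=200/np.tan(np.radians(c["vertical_fov"]/2));T=c["world_from_camera"]
    d=T[:3,:3]@[(u-c["cx"])/f,(v-c["cy"])/f,1];o=T[:3,3]
    return o+d*(z-o[2])/d[2]
E
python3 - <<'E'
from h import *
A=lambda x,y,z:ray("top",x/4+140-.4,y/4+140-.4,z)
fr,re,tip=A(256,155,.066),A(272,325,.066),A(242,86,.051)
print("handle ends",fr,re,"len",np.linalg.norm(fr-re),"mid",(fr+re)/2,"tip",tip)
print("yaw ends",np.degrees(np.arctan2(*(fr-re)[[1,0]])),"mid->tip",np.degrees(np.arctan2(*(tip-(fr+re)/2)[[1,0]])),np.linalg.norm((tip-(fr+re)/2)[:2]))
B=lambda x,y,z:ray("top",(x-400)/6.667+385-.4,y/6.667+130-.4,z)
m=B(628,211,.1);print("tag",m)
l,r=B(545,196.5,.1),B(711,226,.1);d=l-r;print("yaw",np.degrees(np.arctan2(-d[0],d[1])))
for L in(.006,.012,.018):
    p=B(628,217,.1+L*.643);print(L,p, (p-m)[:2])
print("jar",ray("top",392,233,.085),"tape",ray("top",291,240,.048))
E
```

```text
handle ends [0.58258637 0.34072634 0.066     ] [0.46686737 0.32643167 0.066     ] len 0.11659856559014774 mid [0.52472687 0.33357901 0.066     ] tip [0.63401849 0.35552486 0.051     ]
yaw ends 7.042020011434388 mid->tip 11.35404944692288 0.11147322130053633
tag [ 0.61894073 -0.23556174  0.1       ]
yaw -10.67455861290604
0.006 [ 0.61560366 -0.23472669  0.103858  ] [-0.00333707  0.00083505]
0.012 [ 0.61470033 -0.23397144  0.107716  ] [-0.0042404   0.00159029]
0.018 [ 0.613797  -0.2332162  0.111574 ] [-0.00514373  0.00234554]
jar [ 0.43061225 -0.16217644  0.085     ] tape [0.41617836 0.1044923  0.048     ]
```

Emit:
carry_out(
  motion=[
    [0.5,-0.45,0,0,0,0.25],
    [1,-0.9,0,0,0,0.49],
    [1,-0.9,0,0,0,0.49],
  ],
  fingers=0,
  force=60,
)

```text
clock: 0.48
ee_pos: [0.2672, 0.5612, 0.231]
tool_rot: [0.001, -0.067, 0.998, -0.001]
force: [-0.6, 0.4, -0.4]
opening: 0.0855
finger_force: 0.0
```

Emit:
carry_out(
  motion=[
    [0.5,-0.45,0,0.04,-0.25,0],
    [1,-0.9,0,0.077,-0.55,0],
    [1,-0.9,0,0.077,-0.55,0],
  ],
)

```text
clock: 0.85
ee_pos: [0.3624, 0.4716, 0.2306]
tool_rot: [0.217, -0.068, 0.974, 0.013]
force: [0.3, 1.0, 0.1]
opening: 0.0853
finger_force: 0.0
```

Emit:
carry_out(
  motion=[
    [0.5,-0.45,0,0,0,0],
    [1,-0.9,0,0,0,0],
    [1,-0.9,0,0,0,0],
  ],
)

```text
clock: 1.23
ee_pos: [0.4645, 0.3811, 0.2313]
tool_rot: [0.216, -0.066, 0.974, 0.013]
force: [-0.4, 0.8, -0.2]
opening: 0.0855
finger_force: 0.0
```

Emit:
carry_out(
  motion=[
    [0.63,-0.48,-0.4,0,0,0],
    [0.63,-0.48,-0.9,0,0,0],
    [0.63,-0.48,-0.9,0,0,0],
    [0.63,-0.48,-0.9,0,0,0],
  ],
)

```text
clock: 1.72
ee_pos: [0.5239, 0.3397, 0.142]
tool_rot: [0.216, -0.071, 0.974, 0.016]
force: [0.4, 0.2, 0.2]
opening: 0.0852
finger_force: 0.0
```

Run:
```python
from h import *
import cv2
from scipy.spatial.transform import Rotation as R
o=get_obs();q=o["tool_rot"];M=R.from_quat(np.r_[q[1:],q[0]]).as_matrix();print(o["clock"],o["ee_pos"],o["qpos"],"\n",M)
t=capture("top")[:,:,::-1];s=capture("scene")[:,:,::-1]
cv2.imwrite("pics/near.png",cv2.convertScaleAbs(np.hstack([cv2.resize(t[140:240,150:250],(400,400),interpolation=3),cv2.resize(s[170:270,385:485],(400,400),interpolation=3)]),alpha=1.7))
```

```text
1.725 [0.52389464 0.33974061 0.1419652 ] [-0.89894417  0.34653948  0.16500244  2.04826143  0.46724247  0.42891823
  0.56697076] 
 [[-8.96666294e-01 -1.44822141e-01  4.18349262e-01]
 [-1.31322623e-01  9.89457685e-01  6.10561885e-02]
 [-4.22781180e-01 -1.91695997e-04 -9.06231779e-01]]
```

View pics/near.png

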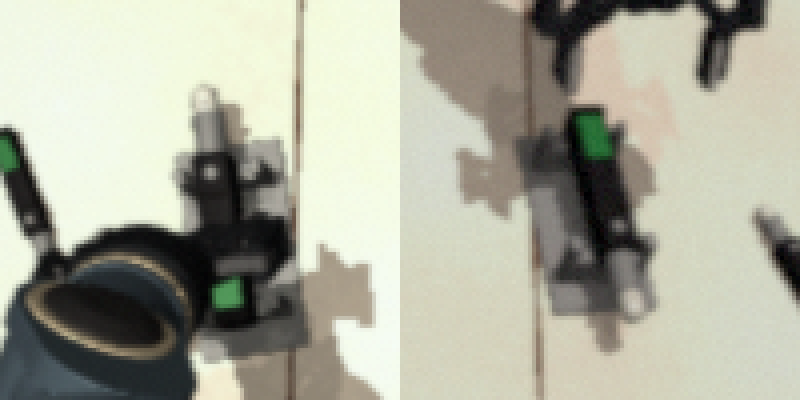

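The near view shows the wand at scene px: tip (443,245.7), top-face centre about (435,214.5). The gripper straddles the handle, with the fingers above it.

Run:
```python
from h import *
c=ray("scene",435-.4,214.5-.4,.066);t=ray("scene",443-.4,245.5-.4,.051);d=t-c;print(c,t,np.linalg.norm(d[:2]),np.degrees(np.arctan2(d[1],d[0])))
S=lambda x,y,z:ray("scene",(x-400)/4+385-.4,y/4+170-.4,z)
a,b=S(587,110,.066),S(616,245,.066);d=b-a;print(a,b,np.linalg.norm(d),np.degrees(np.arctan2(d[1],d[0])))
```

```text
[0.5343506  0.33339303 0.066     ] [0.62294264 0.35326843 0.051     ] 0.09079417236211679 12.644792557481976
[0.47651482 0.32730494 0.066     ] [0.58808476 0.34124327 0.066     ] 0.11243722186383985 7.121012698727001
```

Emit:
carry_out(
  motion=[
    [0,-0.02,-0.35,0,0,0],
    [0,-0.02,-0.7,0,0,0],
    [0,-0.02,-1,0,0,0],
    [0,-0.02,-1,0,0,0],
  ],
)

```text
clock: 2.33
ee_pos: [0.5235, 0.3367, 0.041]
tool_rot: [0.215, -0.071, 0.974, 0.015]
force: [0.5, -0.1, 0.3]
opening: 0.085
finger_force: 0.0
```

Emit:
carry_out(
  motion=[
    [0,0,-0.09,0,0,0],
    [0,0,-0.09,0,0,0],
    [0,0,-0.09,0,0,0],
  ],
)

```text
clock: 2.7
ee_pos: [0.5253, 0.3364, 0.0342]
tool_rot: [0.217, -0.07, 0.974, 0.016]
force: [0.0, 0.3, -0.7]
opening: 0.0856
finger_force: 0.0
```

Emit:
carry_out(
  motion=[
    [0,0,0,0,0,0],
    [0,0,0,0,0,0],
    [0,0,0,0,0,0],
    [0,0,0,0,0,0],
    [0,0,0,0,0,0],
    [0,0,0,0,0,0],
    [0,0,0,0,0,0],
    [0,0,0,0,0,0],
  ],
  fingers=1,
  force=60,
)

```text
clock: 3.7
ee_pos: [0.5247, 0.3357, 0.0326]
tool_rot: [0.216, -0.07, 0.974, 0.015]
force: [-2.6, 0.2, 5.5]
opening: 0.0252
finger_force: 59.0
```

Emit:
carry_out(
  motion=[
    [0,0,0.1,0,0,0],
    [0,0,0.3,0,0,0],
    [0,0,0.6,0,0,0],
    [0,0,1,0,0,0],
    [0,0,1,0,0,0],
  ],
)

```text
clock: 4.32
ee_pos: [0.5261, 0.336, 0.1357]
tool_rot: [0.218, -0.069, 0.973, 0.016]
force: [-0.5, -0.9, -1.8]
opening: 0.0254
finger_force: 58.8
```

Emit:
carry_out(
  motion=[
    [0,-0.3,0.5,0,0,0],
    [0,-0.6,1,0,0,0],
    [0,-0.6,1,0,0,0],
    [0,-0.6,1,0,0,0],
  ],
)

```text
clock: 4.82
ee_pos: [0.5236, 0.2746, 0.2306]
tool_rot: [0.214, -0.07, 0.974, 0.014]
force: [-0.0, 0.6, -1.4]
opening: 0.0254
finger_force: 59.3
```

Run:
```python
from h import *
import cv2
o=get_obs();print(o["clock"],o["ee_pos"],o["force"],o["opening"])
t=capture("top")[:,:,::-1];s=capture("scene")[:,:,::-1]
cv2.imwrite("pics/lift.png",cv2.convertScaleAbs(np.hstack([cv2.resize(t[100:200,180:280],(400,400),interpolation=3),cv2.resize(s[130:250,360:480],(400,400),interpolation=3)]),alpha=1.7))
```

```text
4.825 [0.52361306 0.27463277 0.23057396] [-0.01261964  0.61061828 -1.3579797 ] 0.025368684899800986
```

View pics/lift.png

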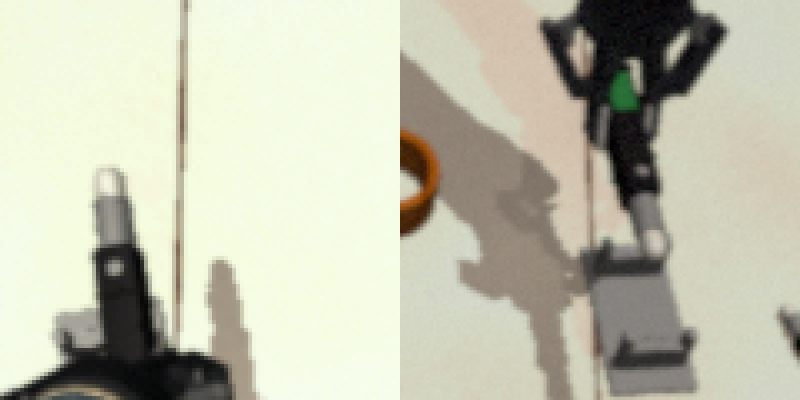

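```bash
cat >> h.py <<'E'
from scipy.spatial.transform import Rotation as R
def line(cam,u,v):
    a=ray(cam,u-.4,v-.4,0);b=ray(cam,u-.4,v-.4,.3);return a,(b-a)/np.linalg.norm(b-a)
def tri(pt,ps):
    a,d=line("top",*pt);b,e=line("scene",*ps)
    k=np.linalg.lstsq(np.c_[d,-e],b-a,rcond=None)[0];p,q=a+k[0]*d,b+k[1]*e
    return (p+q)/2,np.linalg.norm(p-q)
def tool():
    o=get_obs();q=o["tool_rot"];return o,R.from_quat(np.r_[q[1:],q[0]]).as_matrix()
E
python3 - <<'E'
from h import *
o,M=tool()
T=lambda x,y:(x/4+180,y/4+100)
S=lambda x,y:((x-400)/3.3333+360,y/3.3333+130)
b,e=tri(T(108,180),S(653,243));d,e2=tri(T(115,267),S(641,171))
print(b,e,d,e2)
bt,dt=M.T@(b-o["ee_pos"]),M.T@(d-o["ee_pos"]);print("tool frame ball",bt*1e3,"dot",dt*1e3)
t=np.radians(25);wx=M@[-np.cos(t),0,np.sin(t)];print("nominal wand x",wx)
g=o["ee_pos"]-.019*M[:,2]
print("ball along/perp from grasp",(b-g)@wx, (b-g)-((b-g)@wx)*wx)
E
```

```text
[0.62565957 0.2902949  0.25193209] 0.001142879097433255 [0.571069   0.28245032 0.26211793] 0.0007256088230858937
tool frame ball [-1.03235673e+02 -5.63538005e-02  2.32406796e+01] dot [-5.74180587e+01 -2.79759414e-02 -9.10378150e+00]
nominal wand x [ 0.98966209  0.14335535 -0.00426509]
ball along/perp from grasp 0.11141497712309543 [ 2.80283404e-05 -3.44318991e-05  5.34633658e-03]
```

Ball centre and dot triangulate to within 1 mm: the wand is level and held about 10 mm behind its middle. Now over to the taller stack.

Emit:
carry_out(
  motion=[
    [-0.2,-0.5,0.1,0,0,0],
    [-0.39,-0.97,0.2,0,0,0],
    [-0.39,-0.97,0.2,0,0,0],
  ],
)

```text
clock: 5.3
ee_pos: [0.484, 0.175, 0.2507]
tool_rot: [0.214, -0.068, 0.974, 0.013]
force: [0.9, 1.0, -1.7]
opening: 0.0254
finger_force: 59.5
```

Emit:
carry_out(
  motion=[
    [0,-0.5,0,0,0,0],
    [0,-0.97,0,0,0,0],
    [0,-0.97,0,0,0,0],
  ],
)

```text
clock: 5.68
ee_pos: [0.4852, 0.0788, 0.2507]
tool_rot: [0.214, -0.067, 0.974, 0.014]
force: [0.4, 0.3, -1.6]
opening: 0.0254
finger_force: 59.5
```

Emit:
carry_out(
  motion=[
    [0,-0.5,0,0,0,0],
    [0,-0.97,0,0,0,0],
    [0,-0.97,0,0,0,0],
  ],
)

```text
clock: 6.05
ee_pos: [0.4858, -0.0174, 0.2514]
tool_rot: [0.215, -0.068, 0.974, 0.014]
force: [0.1, 0.7, -2.3]
opening: 0.0254
finger_force: 59.6
```

Emit:
carry_out(
  motion=[
    [0,-0.5,0,0,0,-0.2],
    [0,-0.97,0,0,0,-0.42],
    [0,-0.97,0,0,0,-0.42],
  ],
)

```text
clock: 6.42
ee_pos: [0.4862, -0.1125, 0.2516]
tool_rot: [0.215, 0.091, 0.972, -0.021]
force: [0.9, 0.5, -1.6]
opening: 0.0252
finger_force: 59.6
```

Emit:
carry_out(
  motion=[
    [0,-0.4,0,0.04,0.2,0],
    [0,-0.97,0,0.08,0.43,0],
    [0,-0.97,0,0.12,0.65,0],
    [0,-0.97,-0.3,0.165,0.874,0],
    [0,-0.97,-0.61,0.165,0.874,0],
    [0,-0.97,-0.61,0.165,0.874,0],
    [0,-0.97,-0.61,0.165,0.874,0],
    [0,-0.97,-0.61,0.165,0.874,0],
  ],
)

```text
clock: 7.42
ee_pos: [0.4864, -0.2095, 0.193]
tool_rot: [-0.129, 0.092, 0.987, 0.011]
force: [0.3, 0.3, -1.1]
opening: 0.0256
finger_force: 59.6
```

Run:
```python
from h import *
import cv2
o,M=tool();print(o["clock"],o["ee_pos"],o["force"],o["opening"],o["qpos"])
t=np.radians(25);wx=M@[-np.cos(t),0,np.sin(t)];print("wx",wx,"yaw",np.degrees(np.arctan2(wx[1],wx[0])),"pitch",np.degrees(np.arcsin(wx[2])))
wz=np.cross(wx,M[:,1]); wz*=np.sign(wz[2]);tip=o["ee_pos"]+.1123*wx+.0195*wz
print("tip pred",tip)
t=capture("top")[:,:,::-1];s=capture("scene")[:,:,::-1]
cv2.imwrite("pics/pre.png",cv2.convertScaleAbs(np.hstack([cv2.resize(t[120:220,365:465],(400,400),interpolation=3),cv2.resize(s[150:300,160:310],(400,400),interpolation=3)]),alpha=1.7))
```

```text
7.425 [ 0.4864187  -0.20952573  0.19302425] [ 0.33224561  0.31077352 -1.09666592] 0.025604487447811793 [ 0.03274783  0.41446968  0.36659306  1.77472836 -0.09699297  1.23380986
  1.81841429]
wx [ 0.75456841 -0.14244864 -0.64057388] yaw -10.69057586166146 pitch -39.834625521961314
tip pred [ 0.5834383  -0.22780173  0.13606176]
```

View pics/pre.png

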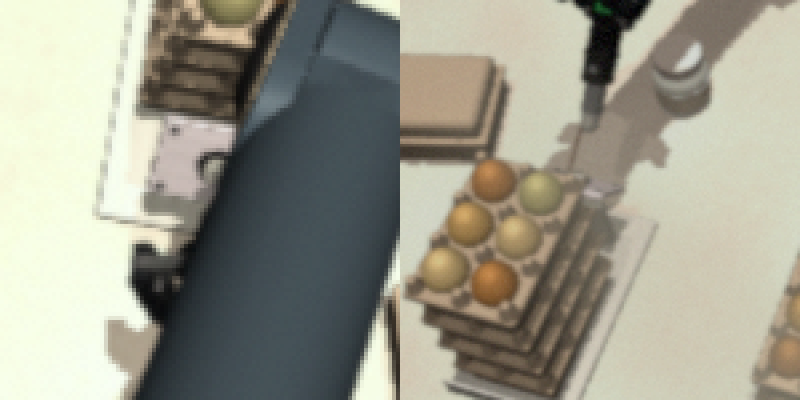

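Run:
```python
from h import *
import cv2
o,M=tool()
def proj(cam,p):
    c=get_calibration(cam);f=200/np.tan(np.radians(c["vertical_fov"]/2));q=np.linalg.inv(c["world_from_camera"])@np.r_[p,1]
    return f*q[0]/q[2]+c["cx"],f*q[1]/q[2]+c["cy"]
t=np.radians(25);wx=M@[-np.cos(t),0,np.sin(t)];wz=np.cross(wx,M[:,1]);wz*=np.sign(wz[2]);tip=o["ee_pos"]+.1123*wx+.0195*wz
print(o["ee_pos"],"ball px",proj("scene",tip-.009*wx),"tip px",proj("scene",tip))
y=np.radians(-10.7);p=np.radians(40);n=np.array([-np.cos(p)*np.cos(y),-np.cos(p)*np.sin(y),np.sin(p)]);tag=np.array([.619,-.2356,.1])
d=tip-tag;print("d along",d@n,"perp",d-(d@n)*n,"move to d=25:",tag+.025*n-tip, "n",n)
print("plate corners px",[np.round(proj("scene",tag+a*np.array([-np.sin(y),np.cos(y),0])*.03+b*.04*np.cross(n,[-np.sin(y),np.cos(y),0])),1) for a in(1,-1) for b in(1,-1)])
```

```text
[ 0.4861061  -0.20969143  0.19281304] ball px (np.float64(229.9801675532937), np.float64(194.91511704491015)) tip px (np.float64(229.3332737403295), np.float64(198.1879994512417))
d along 0.051124749558085957 perp [0.00257544 0.00031876 0.00294539] move to d=25: [ 0.01708931 -0.00403446 -0.01973806] n [-0.75272507  0.14222888  0.64278761]
plate corners px [array([241.9, 217.4]), array([230.4, 220.9]), array([221.9, 212.3]), array([209.2, 215.5])]
```

Emit:
carry_out(
  motion=[
    [0.05,-0.01,-0.06,0,0,0],
    [0.1,-0.02,-0.13,0,0,0],
    [0.17,-0.04,-0.2,0,0,0],
    [0.17,-0.04,-0.2,0,0,0],
    [0.17,-0.04,-0.2,0,0,0],
    [0.17,-0.04,-0.2,0,0,0],
  ],
)

```text
clock: 8.28
ee_pos: [0.5025, -0.2137, 0.1715]
tool_rot: [-0.13, 0.092, 0.987, 0.011]
force: [0.1, -0.7, -1.6]
opening: 0.0252
finger_force: 59.6
```

Run:
```python
from h import *
import cv2
o,M=tool();print(o["clock"],o["ee_pos"],o["force"])
s=capture("scene")[:,:,::-1];t=capture("top")[:,:,::-1]
cv2.imwrite("pics/pre2.png",cv2.convertScaleAbs(np.hstack([cv2.resize(s[180:240,200:260],(480,480),interpolation=3),cv2.resize(t[140:180,400:430],(300,400),interpolation=3)[:,:300].copy() if 0 else cv2.resize(t[135:175,397:425],(320,480),interpolation=3)]),alpha=2))
```

```text
8.275 [ 0.50251554 -0.2136979   0.17148531] [ 0.06287512 -0.69515453 -1.55228074]
```

View pics/pre2.png

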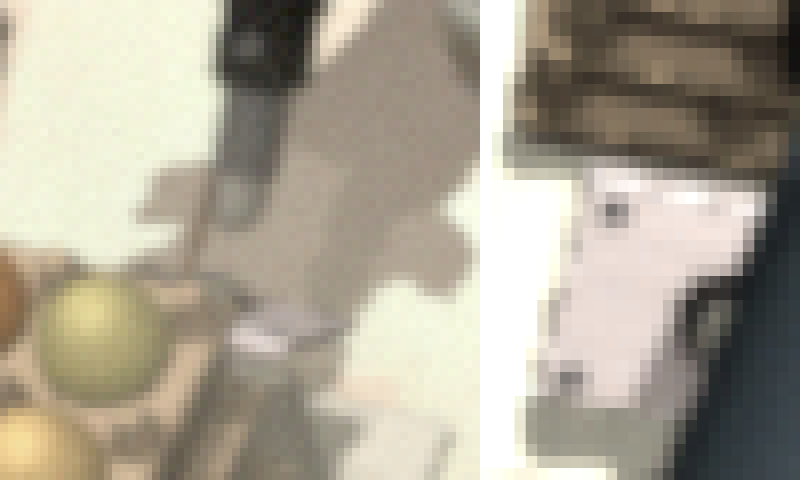

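Run:
```python
from h import *
o,M=tool()
def proj(cam,p):
    c=get_calibration(cam);f=200/np.tan(np.radians(c["vertical_fov"]/2));q=np.linalg.inv(c["world_from_camera"])@np.r_[p,1]
    return np.round([f*q[0]/q[2]+c["cx"]+.4,f*q[1]/q[2]+c["cy"]+.4],1)
t=np.radians(25);wx=M@[-np.cos(t),0,np.sin(t)];wz=np.cross(wx,M[:,1]);wz*=np.sign(wz[2]);tip=o["ee_pos"]+.1123*wx+.0195*wz
y=np.radians(-10.7);p=np.radians(40);n=np.array([-np.cos(p)*np.cos(y),-np.cos(p)*np.sin(y),np.sin(p)]);tag=np.array([.619,-.2356,.1])
yh=np.array([-np.sin(y),np.cos(y),0]);dn=np.cross(n,yh)
k=lambda q:(np.array(q)-[200,180])*8
print("tip",k(proj("scene",tip)),k(proj("scene",tip-.02*wx)),"d",(tip-tag)@n,(tip-tag)@yh,(tip-tag)@dn)
for a in(1,-1):
  for b in(1,-1):
    P=tag+a*.04*yh+b*.03*dn; print(a,b,k(proj("scene",P)),(proj("top",P)-[397,135])*12)
print("collar edge left top",(proj("top",tag+.004*n+.013*yh)-[397,135])*12,"stud c",(proj("top",tag+.008*n)-[397,135])*12)
```

```text
tip [227.2 224. ] [238.4 166.4] d 0.02446321203461889 -8.945745276336645e-05 0.001872970992368366
1 1 [354.4 312. ] [ 56.4 394.8]
1 -1 [287.2 334.4] [117.6 177.6]
-1 1 [140.  257.6] [411.6 458.4]
-1 -1 [ 62.4 276. ] [483.6 242.4]
collar edge left top [207.6 319.2] stud c [266.4 340.8]
```

Run:
```python
from h import *
import cv2
g=cv2.cvtColor(cv2.imread("pics/top0.png"),6)[150:176,405:435]
G=cv2.resize(g,None,fx=8,fy=8,interpolation=cv2.INTER_CUBIC)
print(g[6:19,8:21])
for th in(60,70,80):
    m=(G<th).astype(np.uint8);cs,_=cv2.findContours(m,0,1)
    for c in cs:
        a=cv2.contourArea(c)/64
        if 30<a<150:
            (x,y),ax,an=cv2.fitEllipse(c);u,v=(x+.5)/8-.5+405,(y+.5)/8-.5+150
            p=ray("top",u,v,.1+.004*.643);yaw=np.radians(-10.7);pp=np.radians(40);n=np.array([-np.cos(pp)*np.cos(yaw),-np.cos(pp)*np.sin(yaw),np.sin(pp)])
            print(th,a,u,v,np.array(ax)/8,"tag from collar",p-.004*n)
```

```text
[[100 100  99  99  98  99  96  96 100 102 102 103 103]
 [100 100  94  87  84  81  74  74  87  95  99 100 101]
 [ 98  94  72  48  38  30  28  33  51  74  92  99 100]
 [ 93  76  46  24  35  45  45  41  29  37  71  94 100]
 [ 86  53  23  39  70  84  85  77  52  24  48  83  98]
 [ 85  53  29  61  85  89  88  89  72  40  36  74  96]
 [ 89  59  39  69  87  89  90  90  85  59  41  74  96]
 [ 95  71  48  71  87  89  89  88  84  63  60  87  98]
 [ 95  80  57  67  85  88  86  83  72  66  81  97 100]
 [ 98  92  78  69  78  80  78  75  69  81  96  99 100]
 [ 99  97  92  82  71  70  72  81  91  94  97  97  98]
 [ 99  98  95  93  92  91  92  95  98  98  97  97  96]
 [ 98  98  96  95  95  96  98  99  99 100  99  98  98]]
70 75.109375 414.7731056213379 172.09614181518555 [ 4.2012682 24.9677906] tag from collar [ 0.59220846 -0.22410624  0.10000085]
70 39.1328125 418.6085796356201 161.23387718200684 [8.03485107 9.76441479] tag from collar [ 0.62138639 -0.2351288   0.10000085]
80 112.125 416.03028202056885 171.00410079956055 [ 8.45773983 26.57357025] tag from collar [ 0.59512188 -0.22749937  0.10000085]
80 79.578125 418.56799602508545 161.53013038635254 [ 9.45563316 10.79765797] tag from collar [ 0.62058723 -0.23499578  0.10000085]
80 31.890625 430.95093727111816 150.88758444786072 [ 2.64535093 23.87137985] tag from collar [ 0.64923316 -0.26863865  0.10000085]
```

Emit:
carry_out(
  motion=[
    [0.02,-0.01,0,0,0,0],
    [0.054,-0.017,-0.013,0,0,0],
    [0.054,-0.017,-0.013,0,0,0],
    [0.054,-0.017,-0.013,0,0,0],
  ],
)

```text
clock: 8.88
ee_pos: [0.508, -0.2153, 0.17]
tool_rot: [-0.13, 0.092, 0.987, 0.011]
force: [0.4, -0.2, -1.4]
opening: 0.0252
finger_force: 59.6
```

Emit:
carry_out(
  motion=[
    [0.01,-0.002,-0.009,0,0,0],
    [0.023,-0.004,-0.019,0,0,0],
    [0.023,-0.004,-0.019,0,0,0],
    [0.023,-0.004,-0.019,0,0,0],
  ],
)

```text
clock: 9.38
ee_pos: [0.5103, -0.2157, 0.1681]
tool_rot: [-0.13, 0.092, 0.987, 0.011]
force: [-0.2, 0.6, -2.1]
opening: 0.0252
finger_force: 59.6
```

Emit:
carry_out(
  motion=[
    [0.01,-0.002,-0.009,0,0,0],
    [0.023,-0.004,-0.019,0,0,0],
    [0.023,-0.004,-0.019,0,0,0],
    [0.023,-0.004,-0.019,0,0,0],
  ],
)

```text
clock: 9.88
ee_pos: [0.5126, -0.2161, 0.1662]
tool_rot: [-0.13, 0.092, 0.987, 0.011]
force: [-1.3, 0.2, -2.3]
opening: 0.0255
finger_force: 59.6
```

Emit:
carry_out(
  motion=[
    [0.008,-0.001,-0.006,0,0,0],
    [0.015,-0.003,-0.013,0,0,0],
    [0.015,-0.003,-0.013,0,0,0],
    [0.015,-0.003,-0.013,0,0,0],
  ],
)

```text
clock: 10.38
ee_pos: [0.5141, -0.2164, 0.1649]
tool_rot: [-0.13, 0.092, 0.987, 0.011]
force: [-0.4, 0.2, -2.1]
opening: 0.0256
finger_force: 59.6
```

Emit:
carry_out(
  motion=[
    [0.008,-0.001,-0.006,0,0,0],
    [0.015,-0.003,-0.013,0,0,0],
    [0.015,-0.003,-0.013,0,0,0],
    [0.015,-0.003,-0.013,0,0,0],
  ],
)

```text
clock: 10.88
ee_pos: [0.5156, -0.2167, 0.1636]
tool_rot: [-0.13, 0.092, 0.987, 0.011]
force: [0.5, -0.0, -1.4]
opening: 0.0256
finger_force: 59.6
```

Emit:
carry_out(
  motion=[
    [0.008,-0.001,-0.006,0,0,0],
    [0.015,-0.003,-0.013,0,0,0],
    [0.015,-0.003,-0.013,0,0,0],
    [0.015,-0.003,-0.013,0,0,0],
  ],
)

```text
clock: 11.38
ee_pos: [0.5169, -0.217, 0.1625]
tool_rot: [-0.131, 0.092, 0.987, 0.011]
force: [-2.0, 0.4, 1.6]
opening: 0.0253
finger_force: 59.9
```

Emit:
carry_out(
  motion=[
    [0.008,-0.001,-0.006,0,0,0],
    [0.015,-0.003,-0.013,0,0,0],
    [0.022,-0.004,-0.019,0,0,0],
    [0.03,-0.006,-0.026,0,0,0],
    [0.03,-0.006,-0.026,0,0,0],
    [0.03,-0.006,-0.026,0,0,0],
  ],
)

```text
clock: 12.12
ee_pos: [0.5199, -0.2176, 0.1598]
tool_rot: [-0.131, 0.092, 0.987, 0.011]
force: [-3.9, 1.6, 3.0]
opening: 0.0253
finger_force: 60.1
```

Emit:
carry_out(
  motion=[
    [0.008,-0.001,-0.006,0,0,0],
    [0.015,-0.003,-0.013,0,0,0],
    [0.015,-0.003,-0.013,0,0,0],
    [0.015,-0.003,-0.013,0,0,0],
  ],
)

```text
clock: 12.62
ee_pos: [0.5215, -0.2178, 0.1584]
tool_rot: [-0.131, 0.092, 0.987, 0.011]
force: [-2.9, 0.5, 2.4]
opening: 0.0254
finger_force: 60.3
```

Run:
```python
from h import *
import cv2
o,M=tool();print(o["clock"],o["ee_pos"],o["force"],o["moment"])
s=capture("scene")[:,:,::-1]
cv2.imwrite("pics/press.png",cv2.convertScaleAbs(cv2.resize(s[180:240,200:260],(600,600),interpolation=3),alpha=2))
```

```text
12.625 [ 0.52146558 -0.21783495  0.15844124] [-2.86335186  0.50071328  2.40989513] [0.30646447 0.67270003 0.05943663]
```

View pics/press.png

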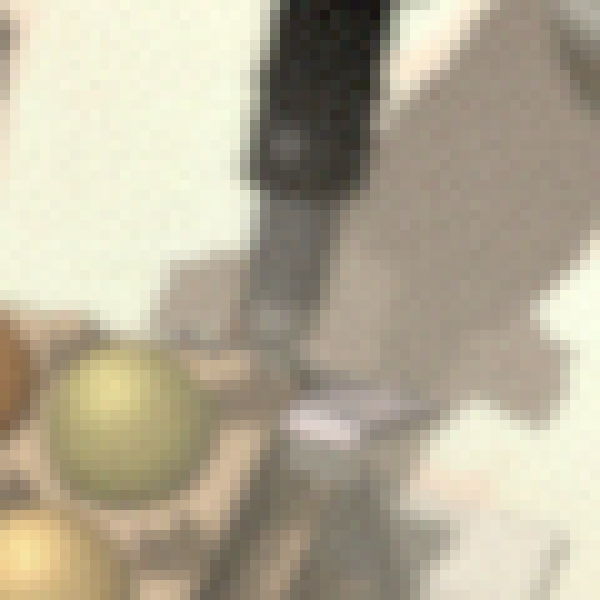

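The nose meets the stud face and they are aligned sideways (nose at about crop x 272, stud end just below). I'll press on in 1 mm steps.

Emit:
carry_out(
  motion=[
    [0.008,-0.001,-0.006,0,0,0],
    [0.008,-0.001,-0.006,0,0,0],
    [0.008,-0.001,-0.006,0,0,0],
  ],
)

```text
clock: 13.05
ee_pos: [0.5222, -0.218, 0.1579]
tool_rot: [-0.131, 0.092, 0.987, 0.011]
force: [-4.4, 1.2, 4.3]
opening: 0.0253
finger_force: 60.4
```

Emit:
carry_out(
  motion=[
    [0.008,-0.001,-0.006,0,0,0],
    [0.008,-0.001,-0.006,0,0,0],
    [0.008,-0.001,-0.006,0,0,0],
  ],
)

```text
clock: 13.42
ee_pos: [0.5222, -0.218, 0.1578]
tool_rot: [-0.131, 0.092, 0.987, 0.012]
force: [-7.2, 2.8, 6.4]
opening: 0.0252
finger_force: 61.0
```

Hard stop reached: the tip stalled and the axial force is about 11 N. Holding.

Emit:
carry_out(
  motion=[
    [0,0,0,0,0,0],
    [0,0,0,0,0,0],
    [0,0,0,0,0,0],
    [0,0,0,0,0,0],
    [0,0,0,0,0,0],
    [0,0,0,0,0,0],
    [0,0,0,0,0,0],
    [0,0,0,0,0,0],
    [0,0,0,0,0,0],
    [0,0,0,0,0,0],
    [0,0,0,0,0,0],
    [0,0,0,0,0,0],
  ],
)

```text
clock: 14.92
ee_pos: [0.5222, -0.218, 0.1578]
tool_rot: [-0.131, 0.092, 0.987, 0.012]
force: [-7.9, 2.5, 7.6]
opening: 0.0256
finger_force: 61.0
```

Emit:
carry_out(
  motion=[
    [0,0,0,0,0,0],
    [0,0,0,0,0,0],
    [0,0,0,0,0,0],
    [0,0,0,0,0,0],
    [0,0,0,0,0,0],
    [0,0,0,0,0,0],
    [0,0,0,0,0,0],
    [0,0,0,0,0,0],
    [0,0,0,0,0,0],
    [0,0,0,0,0,0],
    [0,0,0,0,0,0],
    [0,0,0,0,0,0],
  ],
)

```text
clock: 16.42
ee_pos: [0.5222, -0.218, 0.1578]
tool_rot: [-0.131, 0.092, 0.987, 0.012]
force: [-7.0, 1.6, 7.3]
opening: 0.0251
finger_force: 61.0
```

Run:
```python
from h import *
o,M=tool();print(o["clock"],o["ee_pos"],o["force"],o["moment"])
t=np.radians(25);wx=M@[-np.cos(t),0,np.sin(t)];wz=np.cross(wx,M[:,1]);wz*=np.sign(wz[2]);tip=o["ee_pos"]+.1123*wx+.0195*wz
print(np.degrees(np.arctan2(wx[1],wx[0])),np.degrees(np.arcsin(wx[2])),tip-8e-3*wx)
```

```text
16.425 [ 0.52216443 -0.21804742  0.1577832 ] [-6.96403579  1.56346827  7.31285872] [0.52031732 1.37292216 0.01531422]
-10.734423925393855 -40.17031246606337 [ 0.61283303 -0.2352038   0.10540378]
```

Emit:
carry_out(
  motion=[
    [-0.1,0.019,0.086,0,0,0],
    [-0.25,0.047,0.21,0,0,0],
    [-0.45,0.085,0.39,0,0,0],
    [-0.45,0.085,0.39,0,0,0],
  ],
)

```text
clock: 16.92
ee_pos: [0.478, -0.2101, 0.1979]
tool_rot: [-0.128, 0.093, 0.987, 0.011]
force: [0.4, 0.1, -1.4]
opening: 0.0257
finger_force: 59.7
```

Emit:
carry_out(
  motion=[
    [0,0,0.3,0,0,0],
    [0,0,0.6,-0.04,-0.22,0],
    [0,0.3,0.6,-0.08,-0.44,0],
    [0,0.6,0.6,-0.12,-0.66,0],
    [0,0.97,0.6,-0.165,-0.874,0],
    [0,0.97,0.6,-0.165,-0.874,0],
    [0,0.97,0.6,-0.165,-0.874,0],
  ],
)

```text
clock: 17.8
ee_pos: [0.4788, -0.1127, 0.2569]
tool_rot: [0.216, 0.091, 0.972, -0.021]
force: [0.8, -0.4, -1.0]
opening: 0.0248
finger_force: 59.5
```

Emit:
carry_out(
  motion=[
    [0,0.5,0,0,0,0.2],
    [0,0.97,0,0,0,0.42],
    [0,0.97,0,0,0,0.42],
  ],
)

```text
clock: 18.18
ee_pos: [0.4799, -0.0143, 0.2569]
tool_rot: [0.216, -0.071, 0.974, 0.015]
force: [-0.8, -0.8, -2.6]
opening: 0.0255
finger_force: 59.7
```

Emit:
carry_out(
  motion=[
    [0,0.5,0,0,0,0],
    [0,0.97,0,0,0,0],
    [0,0.97,0,0,0,0],
  ],
)

```text
clock: 18.55
ee_pos: [0.4798, 0.0839, 0.2569]
tool_rot: [0.216, -0.071, 0.974, 0.015]
force: [-0.1, -0.8, -1.8]
opening: 0.0252
finger_force: 59.7
```

Emit:
carry_out(
  motion=[
    [0,0.5,0,0,0,0],
    [0,0.97,0,0,0,0],
    [0,0.97,0,0,0,0],
  ],
)

```text
clock: 18.92
ee_pos: [0.4796, 0.1809, 0.2568]
tool_rot: [0.216, -0.071, 0.974, 0.016]
force: [0.6, -0.4, -1.9]
opening: 0.0255
finger_force: 59.7
```

Emit:
carry_out(
  motion=[
    [0,0.5,0,0,0,0],
    [0,0.97,0,0,0,0],
    [0,0.97,0,0,0,0],
    [0,0.97,0,0,0,0],
    [0,0.97,0,0,0,0],
  ],
)

```text
clock: 19.55
ee_pos: [0.479, 0.2729, 0.256]
tool_rot: [0.216, -0.068, 0.974, 0.014]
force: [-0.2, -0.3, -1.3]
opening: 0.0252
finger_force: 59.8
```

Run:
```python
from h import *
import cv2
o,M=tool();print(o["clock"],o["ee_pos"],o["force"],o["tool_rot"])
t=capture("top")[:,:,::-1];s=capture("scene")[:,:,::-1]
cv2.imwrite("pics/back.png",cv2.convertScaleAbs(np.hstack([cv2.resize(t[100:200,180:280],(400,400),interpolation=3),cv2.resize(s[130:250,360:480],(400,400),interpolation=3)]),alpha=1.7))
```

```text
19.55 [0.47902606 0.27294029 0.25603996] [-0.19955938 -0.30783019 -1.34307608] [ 0.21571144 -0.06791143  0.97399471  0.01381714]
```

View pics/back.png

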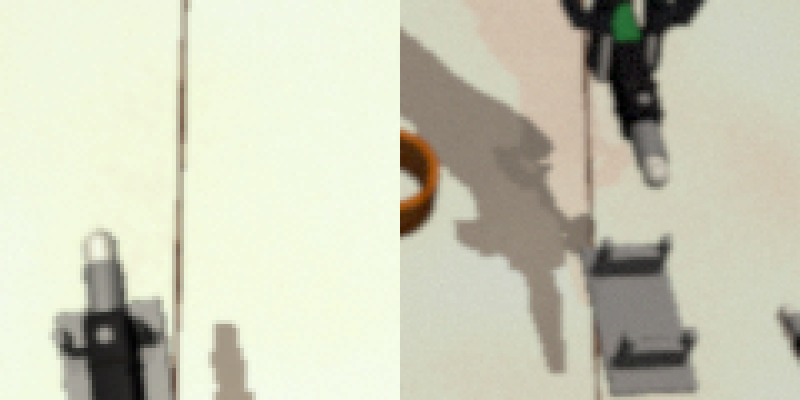

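Run:
```python
from h import *
o,M=tool()
T=lambda x,y:(x/4+180,y/4+100)
S=lambda x,y:((x-400)/3.3333+360,y/3.3333+130)
for a,b in(((100,242),(655,172)),((104,334),(643,99))):
    p,e=tri(T(*a),S(*b));print(p,e,M.T@(p-o["ee_pos"])*1e3)
S2=lambda x,y,z:ray("scene",S(x,y)[0]-.4,S(x,y)[1]-.4,z)
c=[S2(*q,.006) for q in((584,262),(670,250),(696,388),(612,395))];print(np.array(c),np.mean(c,0))
```

```text
[0.5824433  0.28826453 0.27665785] 0.0003413087320629581 [-103.53347717   -0.10454407   25.79742074]
[0.52652669 0.28088375 0.28867882] 0.001472045034390348 [-57.49478404   0.36217713  -8.92819208]
[[0.47893044 0.29062844 0.006     ]
 [0.45823745 0.36872758 0.006     ]
 [0.59873158 0.38166903 0.006     ]
 [0.61235392 0.31033264 0.006     ]] [0.53706335 0.33783943 0.006     ]
```

Emit:
carry_out(
  motion=[
    [0.25,0.35,0,0,0,0],
    [0.457,0.628,-0.3,0,0,0],
    [0.457,0.628,-0.8,0,0,0],
    [0.457,0.628,-0.8,0,0,0],
    [0.457,0.628,-0.8,0,0,0],
  ],
)

```text
clock: 20.27
ee_pos: [0.5248, 0.3383, 0.178]
tool_rot: [0.217, -0.069, 0.974, 0.015]
force: [0.1, 0.0, -2.0]
opening: 0.0251
finger_force: 59.6
```

Emit:
carry_out(
  motion=[
    [0,0,-0.4,0,0,0],
    [0,0,-0.7,0,0,0],
    [0,0,-0.9,0,0,0],
    [0,0,-0.9,0,0,0],
    [0,0,-0.9,0,0,0],
    [0,0,-0.9,0,0,0],
  ],
)

```text
clock: 21.02
ee_pos: [0.5249, 0.3389, 0.0883]
tool_rot: [0.217, -0.069, 0.974, 0.016]
force: [-0.3, 0.3, -3.4]
opening: 0.025
finger_force: 59.7
```

Emit:
carry_out(
  motion=[
    [0,-0.03,-0.1,0,0,0],
    [0,-0.03,-0.2,0,0,0],
    [0,-0.03,-0.3,0,0,0],
    [0,-0.03,-0.4,0,0,0],
    [0,-0.03,-0.45,0,0,0],
    [0,-0.03,-0.5,0,0,0],
    [0,-0.03,-0.52,0,0,0],
    [0,-0.03,-0.54,0,0,0],
    [0,-0.03,-0.54,0,0,0],
    [0,-0.03,-0.54,0,0,0],
  ],
)

```text
clock: 22.28
ee_pos: [0.524, 0.3353, 0.0326]
tool_rot: [0.216, -0.07, 0.974, 0.015]
force: [-2.0, -0.3, 1.1]
opening: 0.0255
finger_force: 59.9
```

Emit:
carry_out(
  motion=[
    [0,0,-0.01,0,0,0],
    [0,0,-0.015,0,0,0],
    [0,0,-0.015,0,0,0],
    [0,0,-0.015,0,0,0],
  ],
)

```text
clock: 22.78
ee_pos: [0.5241, 0.3354, 0.0326]
tool_rot: [0.217, -0.07, 0.974, 0.015]
force: [-8.0, -4.3, 14.9]
opening: 0.0252
finger_force: 62.4
```

Emit:
carry_out(
  motion=[
    [0,0,0.013,0,0,0],
    [0,0,0.013,0,0,0],
    [0,0,0.013,0,0,0],
  ],
)

```text
clock: 23.15
ee_pos: [0.5241, 0.3353, 0.0326]
tool_rot: [0.216, -0.07, 0.974, 0.015]
force: [-4.2, -2.4, 6.7]
opening: 0.025
finger_force: 60.9
```

Emit:
carry_out(
  motion=[
    [0,0,0,0,0,0],
    [0,0,0,0,0,0],
    [0,0,0,0,0,0],
    [0,0,0,0,0,0],
    [0,0,0,0,0,0],
    [0,0,0,0,0,0],
    [0,0,0,0,0,0],
    [0,0,0,0,0,0],
  ],
  fingers=0,
)

```text
clock: 24.15
ee_pos: [0.5239, 0.3352, 0.032]
tool_rot: [0.216, -0.07, 0.974, 0.015]
force: [0.2, -0.6, -1.0]
opening: 0.0852
finger_force: 0.0
```

Emit:
carry_out(
  motion=[
    [0,0,0.2,0,0,0],
    [0,0,0.5,0,0,0],
    [0,0,1,0,0,0],
    [0,0,1,0,0,0],
  ],
)

```text
clock: 24.65
ee_pos: [0.526, 0.3369, 0.1366]
tool_rot: [0.219, -0.069, 0.973, 0.017]
force: [0.2, -0.4, -0.9]
opening: 0.0853
finger_force: 0.0
```

Emit:
carry_out(
  motion=[
    [-0.4,0,0.5,0,0,0],
    [-0.8,0,0.8,0,0,0],
    [-0.8,0,0.8,0,0,0],
    [-0.8,0,0.8,0,0,0],
  ],
)

```text
clock: 25.15
ee_pos: [0.4441, 0.3345, 0.2112]
tool_rot: [0.216, -0.07, 0.974, 0.014]
force: [0.6, 0.4, -0.3]
opening: 0.0858
finger_force: 0.0
```

Run:
```python
from h import *
import cv2
t=capture("top")[:,:,::-1];s=capture("scene")[:,:,::-1]
cv2.imwrite("pics/end.png",cv2.convertScaleAbs(np.hstack([cv2.resize(t[140:240,150:250],(400,400),interpolation=3),cv2.resize(s[170:270,385:485],(400,400),interpolation=3)]),alpha=1.7))
```

```text
(no output)
```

View pics/end.png

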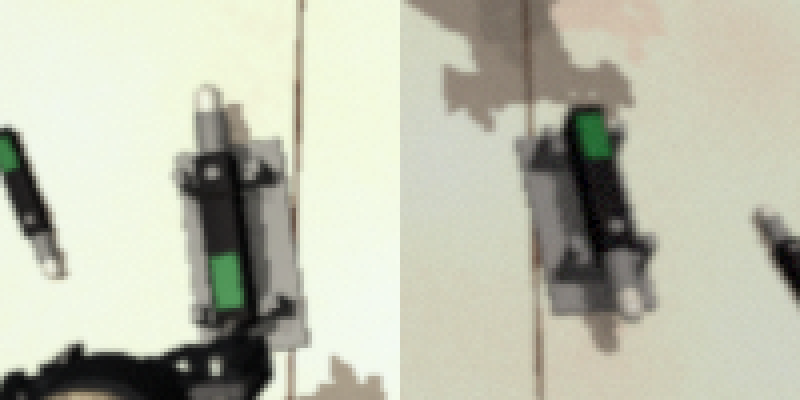

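The wand lies in its cradle as at the start (tip at top crop (207,88), scene crop (630,303)), and the gripper is clear of it.

```bash
python3 -c "
from plant import *
print(job_done())"
```

```text
the job is handed in; nothing more can be done
None
```

I read the taller stack's stud with the nose pressed to its stop (about 11 N) for about 3 s, then lowered the wand back into its cradle, released it and handed the job in at about 25 s; no verdict came back.

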